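# Open the tall pinch-lid canister

## Robot

A 6-joint arm with a two-finger parallel gripper is mounted at the origin on a cart in front of the work surface, level with it; the furniture and walls round the work are solid. World frame = base frame: x ahead of the robot, y to its left, z up, the work surface at z = 0. Lengths are in m, angles in rad, forces in N, time in s.
With the tool pointing down it reaches from about 0.225 to 0.875 m from the base axis. Payload 3.4 kg.
Tool frame: the origin (TCP) lies at the very end of the fingers, on their centre line; the grasp point (between the pads) lies 19 mm behind it; z points along the fingers, x is the direction in which the jaws open and shut, and the axes are right-handed (so a half turn about z gives the same grasp; the last joint's range is limited). The gripper opens to 85 mm and grips with 20 to 120 N. Pads are 22 mm wide; open, the fingers measure 114 mm over their backs; the gripper's body (76 mm by 85 mm) begins 54 mm behind the grasp point. The pads swing forward as they close: fully open they stand 13 mm farther back than shut.
Start: joints at [-1.338, 0.276, 1.505, -0, 1.361, -0.121], TCP at [0.199, -0.539, 0.231] pointing down, gripper open.
Joint ranges: [-2.89, 2.89], [-0.75, 2.08], [0.22, 2.7], [-1.18, 4.32], [0.11, 2.71], [-2.7, 2.7]. Speed limits (rad/s): [2.57, 2.57, 3.14, 3.14, 3.14, 3.14].

## Interface

Orientations are given as a unit quaternion [x, y, z, w].
In Python, from bench import env gives the robot as it stands.
- The arm moves only by the tool step_arm, never from a script. Its arguments are lists of equal length, an entry for each row: "offset": the shift along the tool's x, y, z in cm, a list of three; "angular": the turn, a rotation vector about the tool's x, y, z in rad, a list of three; "claw": the opening, from 0 (shut) to 1 (fully open). A call has 1 to 5 rows; each row is the pose to reach, as a shift and turn from the pose commanded when the call began, along the tool's axes at that moment; what a row does not reach only later rows make up. A row lasts 1/8 s, in which the tool goes at most 62.5 mm and 10.7 degrees, less where a joint would pass 70% of its speed; a pose out of reach is approached as far as the arm can. A call with a gripper value outside its range is refused whole. The fingers move at their own pace and stop on an object; "squeeze" is the grip in N (left out, the last holds). Time passes only in rows, so rows that repeat a pose let the fingers close. It gives the time, the measured TCP pose, the force and the opening at its end, in the units of the state.
- env.observe(): the state, without advancing time (a new reading comes with each control period).
- env.grab_frame(name): name is "scene" or "top" or "wrist"; returns the picture (480x640x3 uint8, red, green, blue); there is no depth.
- env.camera_info(name): a dict with "fov_y" (degrees; the focal length in pixels is half the picture's height over the tangent of half this angle, whatever the lens; pixels are square), "cx", "cy" (the principal point, pixels), "k1" (the pictures are not rectified: a ray, as slopes to the right and down, at radius r is drawn at 1 + k1 r^2 times it, then the intrinsics apply), "pose" (4x4, takes a point from camera to world coordinates); the wrist camera has in their place "hand_eye" (4x4, takes a point from camera to tool coordinates, whose origin is the TCP and whose axes are the tool frame's). Camera axes: x right, y down, z forward; pixel columns grow to the right and rows downward; lengths in m; the calibration is good to about 2 mm. A picture is of the moment at which its call begins: read the wrist's pose just before it. camera_info takes no time and is no camera call.
- env.hand_in(): hands the job in, once; it reports no verdict.
The state is a dict: "t": time; "qpos": joint angles; "qd": joint speeds; "effort": joint torques, N m; "position": TCP position; "orientation": TCP orientation; "force": force on the tool from outside, world axes, zero at the start; "wrist_torque": the same for the moment, N m; "gripper_width": finger opening in m.
Only numpy, scipy, OpenCV 4.12 (cv2) and the standard library are available. Lean on these libraries where they do the work, as an engineer would, in place of code of your own. Each camera call takes 0.05 s, during which the arm holds its last target.

## Task

Open the taller of the two steel canisters: pinch the two buttons on its lid together to free the catch, lift the lid off, and set it down upright on the white board, not letting go before it is down. Leave the shorter canister closed and undisturbed.

Things in the scene. Friction and masses are not known exactly. Their poses are not given: they have to be found in the camera images.
- tall_lid: Lid of the tall steel canister (fixed, 104 mm wide, 150 high). Origin: foot of the lid's plug, 128 mm above the worktop when shut; z up, buttons face +y and -y. Heights over it: plug (72 mm wide, inside the canister) 0-22 mm, disc (104 wide) 22-27, round tower (42 wide) 27-72, button faces (24 wide) 44-66. Grasp across the buttons: 62 mm free, 46 mm pressed. 0.11-0.2 kg. Clear after 25 mm of lift.
- short_lid: Lid of the short canister, exactly like the other lid, latched on a fixed steel canister 104 mm wide but only 95 mm high. Origin: foot of its plug, 73 mm above the worktop. To be left alone.
- board: White plastic board lying fixed on the worktop, 180 mm (its x) by 160 mm (its y), 15 mm thick. Origin: centre of its underside. The lid goes near the middle of its top face, standing on its plug.
- tall_lid_left_button (a joint): Metal push button on the +y side of the tall canister's lid, pushed toward the lid's axis: 0 free, 0.008 m fully in. A sprung catch moves with it and grips under the canister's rim until the button is in by about 6 mm; it springs back out (1.5 N, rising to 5.5 N when fully in) when let go.
- tall_lid_right_button (a joint): The like button on the -y side: 0 free, 0.008 m fully in. Both must be in at once for the lid to come off; a squeeze of 20 N or more across the two presses both fully in and carries the lid at the same time.
Not all that is in view belongs to the job. What is shaped like the tall_lid but green or red is not meant.

How it is judged:
By the outcome, as a careful person would: the job done as asked, in the order asked, and still so for the second after the job is handed in, with the robot touching nothing.
It also fails if it takes over 37 s, if anything falls off the work surface, if the arm or the gripper's body presses on something with over 40 N, if the wrist force passes 120 N, or if a joint passes its speed limit or range.

## Working session

There is one attempt and no reset: what is moved stays moved. The work goes in short steps, Python scripts to look and compute and a tool call to move; the robot and the scene stay as the last step left them, time stands still between calls to the robot, and variables do not carry over. Pictures are saved under pics/ and viewed, and the job is handed in when it is done.

Besides the shell and the picture viewer there is one more tool, called after ">>>" by a JSON object that holds its "name" and its "arguments". step_arm: Moves the arm, as the interface text tells. Its arguments: {"type":"object","properties":{"offset":{"type":"array","items":{"type":"array","items":{"type":"number"}}},"angular":{"type":"array","items":{"type":"array","items":{"type":"number"}}},"claw":{"type":"array","items":{"type":"number"}},"squeeze":{"type":"number"}},"required":["offset","angular","claw"]}

```bash
mkdir -p pics; ls; python3 - <<'E'
from bench import env
import cv2
for n in ("scene","top"):
    cv2.imwrite(f"pics/{n}0.png",env.grab_frame(n)[:,:,::-1])
for n in ("scene","top","wrist"): print(n,env.camera_info(n))
print(env.observe())
E
```

```text
pics
scene {'fov_y': 47.85086925326379, 'cx': 319.4951262902546, 'cy': 237.70197339155763, 'k1': -0.02381896927290272, 'pose': array([[-0.70002143, -0.48921359,  0.52023077,  0.15359706],
       [-0.71391822,  0.49681217, -0.49345561,  0.47960502],
       [-0.01705178, -0.71683173, -0.69703767,  0.75719161],
       [ 0.        ,  0.        ,  0.        ,  1.        ]])}
top {'fov_y': 57.252368589284565, 'cx': 321.30988004686174, 'cy': 232.41763804696288, 'k1': -0.046739308025259885, 'pose': array([[ 0.0183528 , -0.99438388,  0.10422994,  0.55335401],
       [-0.99959649, -0.01598799,  0.02347873, -0.00819043],
       [-0.02168044, -0.10461878, -0.99427605,  0.95669358],
       [ 0.        ,  0.        ,  0.        ,  1.        ]])}
wrist {'fov_y': 67.37705341789037, 'cx': 311.7543372788081, 'cy': 238.18482814248495, 'k1': -0.03537410130942899, 'hand_eye': array([[ 9.99999421e-01,  5.38828293e-04,  9.31201820e-04,
        -4.07250970e-04],
       [-7.91807228e-04,  9.54581208e-01,  2.97949813e-01,
        -7.61487126e-02],
       [-7.28363970e-04, -2.97950377e-01,  9.54581082e-01,
        -1.41548026e-01],
       [ 0.00000000e+00,  0.00000000e+00,  0.00000000e+00,
         1.00000000e+00]])}
{'t': 0.1, 'qpos': array([-1.33794601e+00,  2.76519239e-01,  1.50600664e+00, -1.58991376e-05,
        1.36071483e+00, -1.20986269e-01]), 'qd': array([-0.00092666, -0.00059914, -0.00358234,  0.00078508,  0.00047455,
       -0.0005782 ]), 'effort': array([ 1.03810646e-03, -4.17699301e+01, -2.46405762e+01, -2.02143879e-04,
        5.85031608e-03,  1.91898005e-05]), 'position': array([ 0.19912307, -0.53891196,  0.23053331]), 'orientation': array([ 8.20518575e-01, -5.71619269e-01, -6.19518965e-04, -5.43396353e-04]), 'force': array([-0.20003337, -0.24281512, -0.45319785]), 'wrist_torque': array([0.01753695, 0.01495533, 0.05730083]), 'gripper_width': 0.08583452387247813}
```

View pics/scene0.png

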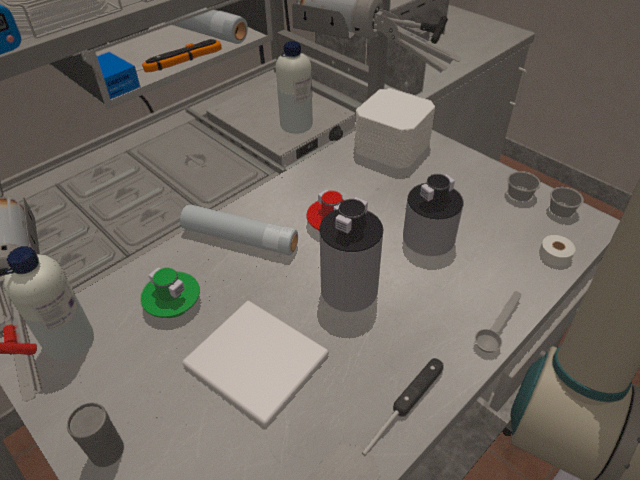

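View pics/top0.png

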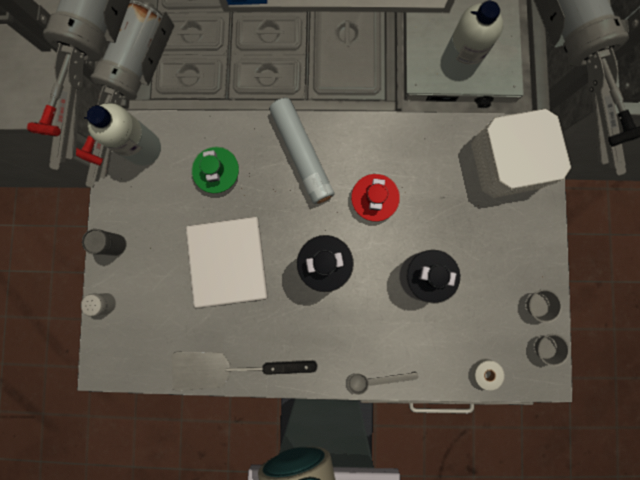

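The scene view shows the tall canister at (350,255) and the shorter one at (433,215). In the top view they are at (325,263) and (432,277). The white board is at (256,360) in scene and (227,262) in top. A loose green lid is at (170,292) and a red one at (330,210).

Could be mistaken for the wanted lid, by top pixel:
- black lid (325,263)
- black lid (432,277)
- green lid (215,171)
- red lid (375,198)
- white block (530,150), which could be taken for the board

I choose (325,263), but I will check its height across both views first.

```bash
cat > h.py <<'E'
import numpy as np, cv2
from bench import env
def und(n,uv):
    c=env.camera_info(n); f=240/np.tan(np.radians(c['fov_y']/2))
    K=np.array([[f,0,c['cx']],[0,f,c['cy']],[0,0,1]]); d=np.array([c['k1'],0,0,0])
    p=cv2.undistortPoints(np.array(uv,float).reshape(-1,1,2),K,d).reshape(-1,2)
    return np.c_[p,np.ones(len(p))]
def pose(n,state=None):
    c=env.camera_info(n)
    if 'pose' in c: return c['pose']
    from scipy.spatial.transform import Rotation as R
    T=np.eye(4);T[:3,:3]=R.from_quat(state['orientation']).as_matrix();T[:3,3]=state['position']
    return T@c['hand_eye']
def rays(n,uv,state=None):
    T=pose(n,state); return T[:3,3],und(n,uv)@T[:3,:3].T
def plane(n,uv,z,state=None):
    o,d=rays(n,uv,state); return o+d*((z-o[2])/d[:,2])[:,None]
def tri(a,b):
    A=[];B=[]
    for o,d in (a,b):
        d=d/np.linalg.norm(d); P=np.eye(3)-np.outer(d,d);A.append(P);B.append(P@o)
    return np.linalg.lstsq(np.vstack(A),np.hstack(B),rcond=None)[0]
E
python3 - <<'E'
from h import *
s=cv2.imread('pics/scene0.png');t=cv2.imread('pics/top0.png')
a=cv2.resize(s[170:320,290:480],None,fx=4,fy=4,interpolation=cv2.INTER_CUBIC)[:600]
b=cv2.resize(t[225:315,285:475],None,fx=4,fy=4,interpolation=cv2.INTER_CUBIC)
cv2.imwrite('pics/ca.png',a);cv2.imwrite('pics/cb.png',b)
def blobs(im,m,lo):
    n,l,st,c=cv2.connectedComponentsWithStats(m.astype('uint8'))
    return [(c[i].round(1),st[i]) for i in range(1,n) if st[i][4]>lo]
for nm,im in(('scene',s),('top',t)):
    g=im.max(2)
    print(nm,'dark');[print(*x) for x in blobs(im,g<50,150)]
    hsv=cv2.cvtColor(im,cv2.COLOR_BGR2HSV)
    m=(hsv[...,2]>150)&(hsv[...,1]<40)
    print('white',np.percentile(g,[50,90,98]));[print(*x) for x in blobs(im,m,15)]
E
```

```text
scene dark
[249.8  12.9] [217   0  50  34 809]
[434.7  28.5] [421  16  26  27 280]
[181.1  51.5] [146  40  69  23 241]
[291.9  50.5] [282  44  19  13 156]
[79.3 73.5] [ 51  54  53  49 937]
[306.4 148.3] [296 139  22  20 175]
[438.1 180.9] [428 175  21  13 212]
[435.8 203.3] [ 408  185   55   34 1212]
[352.2 228.7] [ 320  200   63   52 1858]
[ 24.6 264.4] [  7 250  31  24 354]
[417.2 395.7] [394 366  49  50 186]
[618.6 435.3] [594 386  40  94 249]
[604.7 395.9] [580 389  47  12 175]
[511.9 422.5] [502 403  19  33 202]
white [114. 155. 194.]
[224.8  15.7] [214  11  24  10 132]
[293.   60.1] [279  54  28  12 165]
[395.4 108.6] [ 356   88   79   42 2123]
[270.3 296.5] [  182   160   194   263 17677]
[449.6 177.8] [445 174   9   8  26]
[427.  187.5] [422 184  11   8  45]
[462.1 296.7] [  368   198   207   211 16972]
[343.  218.6] [336 215  15   8  62]
[558.4 245.5] [542 235  34  22 462]
[ 39.  272.9] [ 10 255  47  34 533]
[153.5 271.6] [148 267  12  10  39]
[  7.2 277.7] [  5 274   7  10  42]
[175.3 284.4] [169 280  13  10  58]
[269.6 297.1] [267 295   8   5  17]
[290.4 319.9] [286 318   
[... 1260 characters left out ...]
6  54]
[211.5 176.5] [207 174  10   5  32]
[378.8 181.1] [374 179  11   6  40]
[343.1 186.9] [334 182  18  11  70]
[376.2 205.5] [371 204  11   5  44]
[225.8 261.8] [ 187  217   80   90 5868]
[364.1 243. ] [ 333  218   61   60 1429]
[389.8 232.1] [386 229   7   7  25]
[338.9 259.1] [336 253   7  13  65]
[309.9 264.9] [307 259   7  13  61]
[376.6 266.9] [374 265   7   5  17]
[424.9 272.5] [422 267   7  12  56]
[366.2 281.5] [355 269  24  27 251]
[378.2 274.3] [375 271   7   8  26]
[452.1 278.4] [449 273   7  12  49]
[ 94.3 302.7] [ 87 296  13  17  99]
[489.5 374.8] [476 361  28  29 459]
[440.8 410.4] [412 408  59   4 115]
[250.  475.6] [249 471   3   9  20]
[365.4 476.7] [335 474  64   6 346]
```

View pics/ca.png

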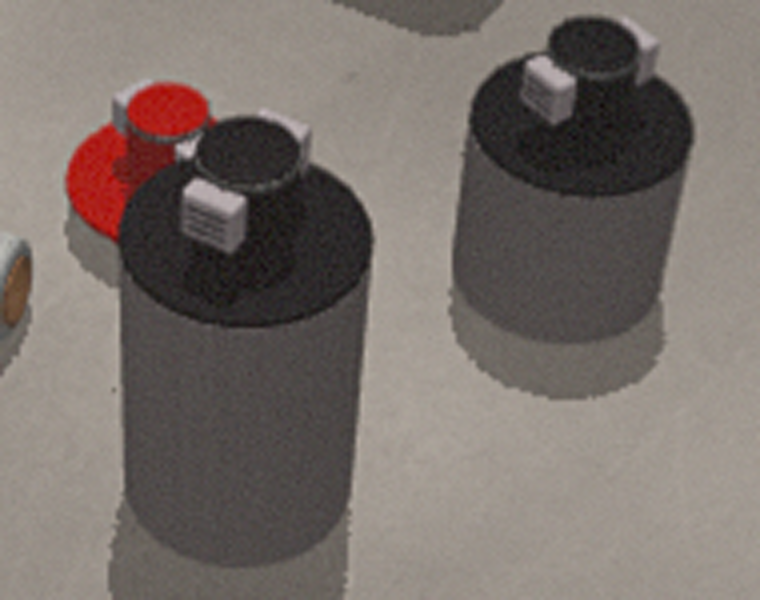

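View pics/cb.png

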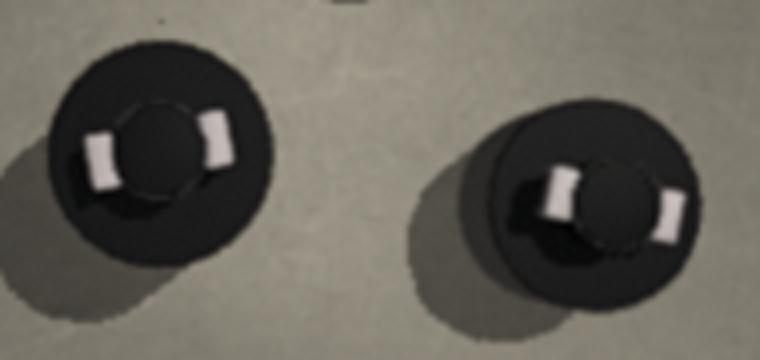

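The crops confirm the choice: in the scene crop the left canister, tower at (248,152), is visibly the taller one. Now I'll measure its position and height.

```bash
python3 - <<'E'
from h import *
from scipy.spatial.transform import Rotation as R
o=lambda n,p:(lambda r:(r[0],r[1][0]))(rays(n,[p]))
for nm,a,b in(('tall tower top .200',(325,262.5),(352,208)),('short tower top .145',(439,277),(438.5,181.5))):
    print(nm,tri(o('top',a),o('scene',b)).round(4), plane('top',[a],.2 if 'tall' in nm else .145).round(4),plane('scene',[b],.2 if 'tall' in nm else .145).round(4))
p=plane('top',[(309.9,264.9),(338.9,259.1)],.193);print(p.round(4),np.linalg.norm(p[0]-p[1]),p.mean(0)); d=p[0]-p[1];print('yaw of +y axis dir',np.arctan2(d[1],d[0]))
# disc circle
print('disc',plane('top',[(297,263.5),(353,263.5),(325,235.5),(325,291.5)],.155).round(4))
t=cv2.imread('pics/top0.png');hsv=cv2.cvtColor(t,cv2.COLOR_BGR2HSV)
m=((hsv[...,2]>150)&(hsv[...,1]<40)).astype('uint8');m=cv2.morphologyEx(m,cv2.MORPH_OPEN,np.ones((5,5)))
cs=cv2.findContours(m,0,1)[0]
c=[c for c in cs if cv2.pointPolygonTest(c,(227,262),False)>0][0]
bx=cv2.boxPoints(cv2.minAreaRect(c));P=plane('top',bx,.015);print('board',P.round(4),P.mean(0).round(4),np.linalg.norm(np.diff(P,axis=0),axis=1))
for n,z,uv in(('green',.06,(212,165)),('short',.1,(432,277)),('roll end',.03,(320,195)),('red',.05,(376,193))): print(n,plane('top',[uv],z).round(3))
st=env.observe();print(R.from_quat(st['orientation']).as_matrix().round(4),st['position'])
E
```

```text
tall tower top .200 [0.5809 0.0025 0.1997] [[0.5808 0.0024 0.2   ]] [[0.5808 0.0028 0.2   ]]
short tower top .145 [ 0.56   -0.2058  0.1464] [[ 0.5597 -0.2063  0.145 ]] [[ 0.5612 -0.2071  0.145 ]]
[[ 0.5764  0.0286  0.193 ]
 [ 0.5874 -0.0215  0.193 ]] 0.05130348686287299 [0.58190634 0.00353617 0.193     ]
yaw of +y axis dir 1.7854623096985909
disc [[ 0.5797  0.054   0.155 ]
 [ 0.5815 -0.0479  0.155 ]
 [ 0.6318  0.0039  0.155 ]
 [ 0.53    0.0021  0.155 ]]
board [[0.6633 0.3129 0.015 ]
 [0.6847 0.1553 0.015 ]
 [0.5097 0.1285 0.015 ]
 [0.4879 0.283  0.015 ]] [0.5864 0.2199 0.015 ] [0.159059   0.17703438 0.15599693]
green [[0.786 0.246 0.06 ]]
short [[ 0.56  -0.204  0.1  ]]
roll end [[0.731 0.018 0.03 ]]
red [[ 0.733 -0.1    0.05 ]]
[[ 3.465e-01 -9.380e-01 -4.000e-04]
 [-9.380e-01 -3.465e-01  1.600e-03]
 [-1.600e-03 -2.000e-04 -1.000e+00]] [ 0.19912307 -0.53891196  0.23053331]
```

Two views agree: the tall lid's axis is at (0.581, 0.003) with its tower top at 0.200 m (expected 0.200). The short one's comes out at 0.146 (expected 0.145). The buttons' yaw is 102.3°. The board's centre is (0.586, 0.220), measuring 177x158 mm. Next I'll work out the move.

```bash
cat > mv.py <<'E'
from h import *
from scipy.spatial.transform import Rotation as R
def go(x,y,z,yaw):
    st=env.observe();Q=R.from_quat(st['orientation']);r=Q.as_matrix()
    off=r.T@(np.array([x,y,z])-st['position'])*100
    c,s=np.cos(yaw),np.sin(yaw)
    T=np.array([[c,s,0],[s,-c,0],[0,0,-1]])
    print('off cm',off.round(2),'turn',R.from_matrix(r.T@T).as_rotvec().round(4),'t',st['t'])
E
python3 -c "
from mv import *
go(.581,.003,.27,1.7854-np.pi)"
```

```text
off cm [-37.61 -54.6   -3.88] turn [-1.000e-04  1.600e-03  1.392e-01] t 0.1
```

>>> {"name": "step_arm", "arguments": {"offset": [[-3, -4.4, -0.4], [-6.5, -9.4, -0.8], [-10, -14.5, -1.2], [-13.5, -19.6, -1.6], [-17, -24.7, -2]], "angular": [[0, 0, 0.03], [0, 0, 0.06], [0, 0, 0.09], [0, 0, 0.12], [0, 0, 0.139]], "claw": [1, 1, 1, 1, 1]}}

```text
t: 0.72
position: [0.3727, -0.2925, 0.2512]
orientation: [0.778, -0.628, -0.0, -0.0]
force: [1.0, -1.6, 0.3]
gripper_width: 0.0854
```

```bash
python3 -c "
from mv import *
go(.581,.003,.27,1.7854-np.pi)"
```

```text
off cm [-24.47 -26.62  -1.88] turn [-0.0001  0.0002 -0.001 ] t 0.725
```

>>> {"name": "step_arm", "arguments": {"offset": [[-4, -4.3, -0.4], [-8, -8.6, -0.8], [-12, -13, -1.2], [-16, -17.4, -1.5], [-19.5, -21.2, -1.7]], "angular": [[0, 0, 0], [0, 0, 0], [0, 0, 0], [0, 0, 0], [0, 0, 0]], "claw": [1, 1, 1, 1, 1]}}

```text
t: 1.35
position: [0.5384, -0.0566, 0.2681]
orientation: [0.779, -0.627, -0.0, 0.0]
force: [1.0, 0.2, -0.3]
gripper_width: 0.0856
```

```bash
python3 -c "
from mv import *
go(.581,.003,.27,1.7854-np.pi)"
```

```text
off cm [-4.91 -5.44 -0.19] turn [ 0.0002 -0.      0.0011] t 1.35
```

>>> {"name": "step_arm", "arguments": {"offset": [[-2.5, -2.8, -0.1], [-4.6, -5.1, -0.2], [-4.6, -5.1, -0.2], [-4.6, -5.1, -0.2]], "angular": [[0, 0, 0], [0, 0, 0], [0, 0, 0], [0, 0, 0]], "claw": [1, 1, 1, 1]}}

```text
t: 1.85
position: [0.577, -0.0032, 0.2698]
orientation: [0.779, -0.627, -0.0, 0.001]
force: [-0.1, -0.8, -0.4]
gripper_width: 0.0857
```

```bash
python3 -c "
from mv import *
go(.581,.003,.27,1.7854-np.pi)
s=env.observe()
im=env.grab_frame('wrist')[:,:,::-1];cv2.imwrite('pics/w1.png',im)
np.save('s1.npy',s,allow_pickle=True);print(s['position'],s['qd'].round(3))
hsv=cv2.cvtColor(np.ascontiguousarray(im),cv2.COLOR_BGR2HSV)
n,l,st,c=cv2.connectedComponentsWithStats(((hsv[...,2]>120)&(hsv[...,1]<40)).astype('uint8'))
for i in range(1,n):
    if st[i][4]>200: print(c[i].round(1),st[i])
"
```

```text
off cm [-0.52 -0.53 -0.02] turn [ 0.0016 -0.0003  0.0004] t 1.85
[ 0.57696336 -0.00322115  0.26978999] [-0.016 -0.008  0.007  0.002 -0.001  0.003]
[329.8  21.6] [ 299    0   66   57 2253]
[181.7  41.6] [162  20  36  46 265]
[467.6  35.7] [454  27  28  20 278]
[443.5  94.4] [431  84  26  20 276]
[556.5 123.2] [522 105  69  39 568]
[553.8 155. ] [543 138  23  37 237]
[200.6 188.9] [191 173  21  31 210]
[534.4 207.1] [517 188  35  37 274]
[264.2 238.8] [256 222  18  35 512]
[344.3 239. ] [336 223  17  34 519]
[ 64.6 273.6] [ 36 252  55  39 639]
[394.1 282.3] [378 263  31  39 263]
[518.2 280.8] [507 268  24  27 302]
[568.9 303.6] [552 283  32  40 285]
[367.  301.4] [351 286  30  40 207]
[ 12.9 301.9] [  0 291  27  24 213]
[391.3 309.6] [373 296  36  24 204]
[ 13.1 321.5] [  0 310  28  23 211]
[556.9 354.4] [539 338  37  29 211]
```

View pics/w1.png

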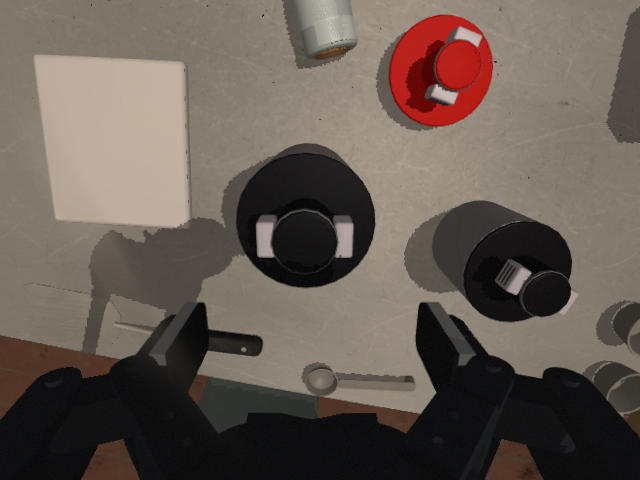

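The wrist view shows the tall lid centred at (304,240), with its buttons at (264,239) and (344,239), parallel to the jaws' opening axis. The short canister is at (545,293) and the board at left (115,140).

```bash
python3 -c "
from mv import *
s=np.load('s1.npy',allow_pickle=True).item()
p=plane('wrist',[(264.2,238.8),(344.3,239)],.193,s);print(p.round(4),p.mean(0).round(4),np.linalg.norm(p[0]-p[1])); d=p[0]-p[1];print(np.arctan2(d[1],d[0]))
print(plane('wrist',[(304,241)],.2,s))
a=plane('wrist',[(34,57),(186,63),(189,226),(56,220)],.015,s);print(a,a.mean(0))
go(.581,.003,.162,1.783-np.pi)
"
```

```text
[[ 0.5777  0.0281  0.193 ]
 [ 0.5885 -0.0217  0.193 ]] [0.5831 0.0032 0.193 ] 0.05093767217605268
1.7836237551537362
[[0.58393746 0.00338226 0.2       ]]
[[0.65917056 0.30586422 0.015     ]
 [0.68432548 0.15054444 0.015     ]
 [0.51429515 0.12699532 0.015     ]
 [0.48839395 0.27995156 0.015     ]] [0.58654628 0.21583888 0.015     ]
off cm [-0.56 -0.56 10.8 ] turn [ 0.0013 -0.0003  0.002 ] t 1.9
```

>>> {"name": "step_arm", "arguments": {"offset": [[-0.5, -0.6, 2], [-0.5, -0.6, 4], [-0.5, -0.6, 4], [-0.5, -0.6, 4]], "angular": [[0, 0, 0], [0, 0, 0], [0, 0, 0], [0, 0, 0]], "claw": [1, 1, 1, 1]}}

```text
t: 2.4
position: [0.5825, 0.0026, 0.2311]
orientation: [0.778, -0.628, 0.001, -0.0]
force: [-0.0, 0.7, 0.0]
gripper_width: 0.0853
```

```bash
python3 -c "
from mv import *
go(.582,.003,.162,1.7845-np.pi)"
```

```text
off cm [-0.06  0.05  6.91] turn [-0.001  -0.0006  0.    ] t 2.4
```

>>> {"name": "step_arm", "arguments": {"offset": [[0, 0, 2], [0, 0, 4], [0, 0, 5.5], [0, 0, 6.8], [0, 0, 6.9]], "angular": [[0, 0, 0], [0, 0, 0], [0, 0, 0], [0, 0, 0], [0, 0, 0]], "claw": [1, 1, 1, 1, 1]}}

```text
t: 3.02
position: [0.582, 0.0033, 0.1606]
orientation: [0.779, -0.627, -0.001, 0.0]
force: [-0.1, 0.2, 0.3]
gripper_width: 0.0855
```

```bash
python3 -c "
from mv import *
go(.582,.003,.162,1.7845-np.pi)
cv2.imwrite('pics/w2.png',env.grab_frame('wrist')[:,:,::-1])
cv2.imwrite('pics/s2.png',cv2.resize(env.grab_frame('scene')[120:320,250:480,::-1],None,fx=3,fy=3))"
```

```text
off cm [ 0.03  0.   -0.14] turn [0.0014 0.0004 0.001 ] t 3.025
```

View pics/w2.png

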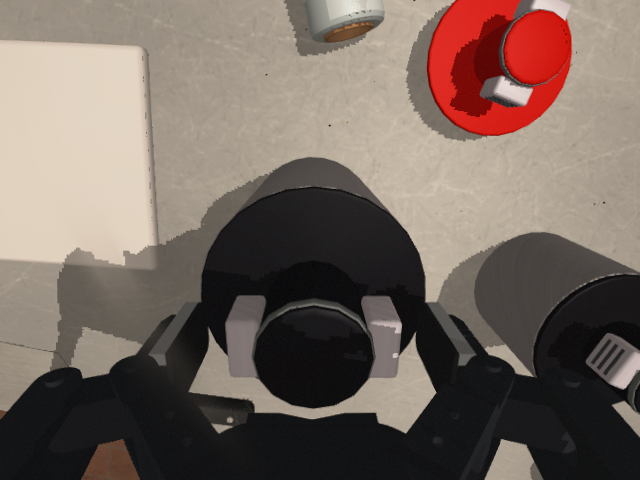

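View pics/s2.png

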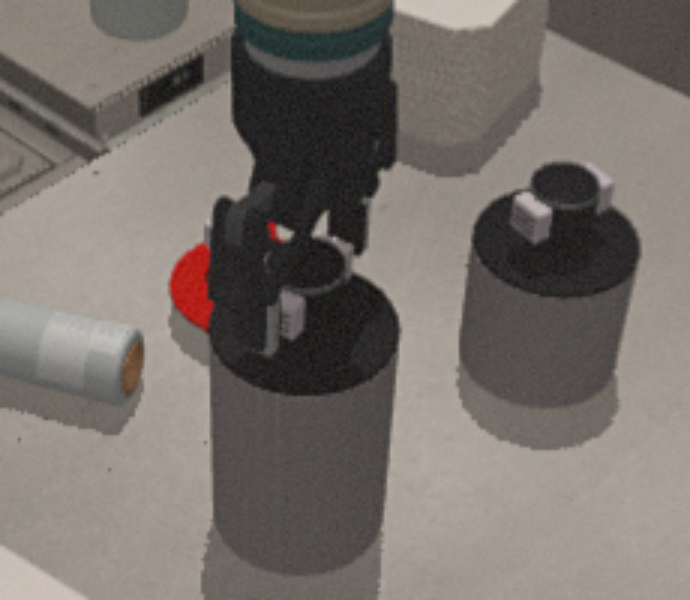

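The wrist view shows the tower (314,355) between the pads, with the buttons at (247,335) and (382,335) and equal gaps either side. I'll raise slightly and close.

>>> {"name": "step_arm", "arguments": {"offset": [[0, 0, -0.2], [0, 0, -0.2], [0, 0, -0.2], [0, 0, -0.2], [0, 0, -0.2]], "angular": [[0, 0, 0], [0, 0, 0], [0, 0, 0], [0, 0, 0], [0, 0, 0]], "claw": [1, 0.7, 0.6, 0.4, 0.3], "squeeze": 45}}

```text
t: 3.75
position: [0.5832, 0.0031, 0.1657]
orientation: [0.779, -0.627, 0.001, -0.001]
force: [-2.4, -0.8, 10.8]
gripper_width: 0.0413
```

>>> {"name": "step_arm", "arguments": {"offset": [[0, 0, 0], [0, 0, 0], [0, 0, 0], [0, 0, 0]], "angular": [[0, 0, 0], [0, 0, 0], [0, 0, 0], [0, 0, 0]], "claw": [0.2, 0.2, 0.2, 0.2]}}

```text
t: 4.25
position: [0.5832, 0.0031, 0.1657]
orientation: [0.779, -0.627, 0.002, -0.001]
force: [-1.7, 0.5, 10.1]
gripper_width: 0.0421
```

```bash
python3 -c "
from mv import *
s=env.observe();print(s['position'],s['force'],s['gripper_width'])"
```

```text
[0.58323896 0.00306399 0.1656638 ] [-1.67598781  0.49532532 10.1473264 ] 0.04208604207197875
```

The width is 42 mm, not 46, and there is a 10 N upward force. Something is off, so I'll look.

```bash
python3 -c "
from mv import *
cv2.imwrite('pics/w3.png',cv2.resize(env.grab_frame('wrist')[200:480,120:520,::-1],None,fx=2,fy=2))
cv2.imwrite('pics/s3.png',cv2.resize(env.grab_frame('scene')[150:270,290:420,::-1],None,fx=5,fy=5))"
```

```text
(no output)
```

View pics/w3.png

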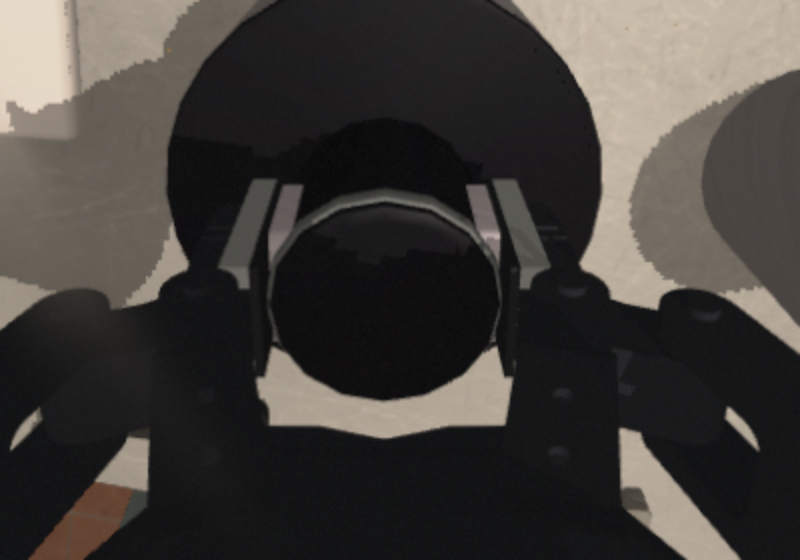

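View pics/s3.png

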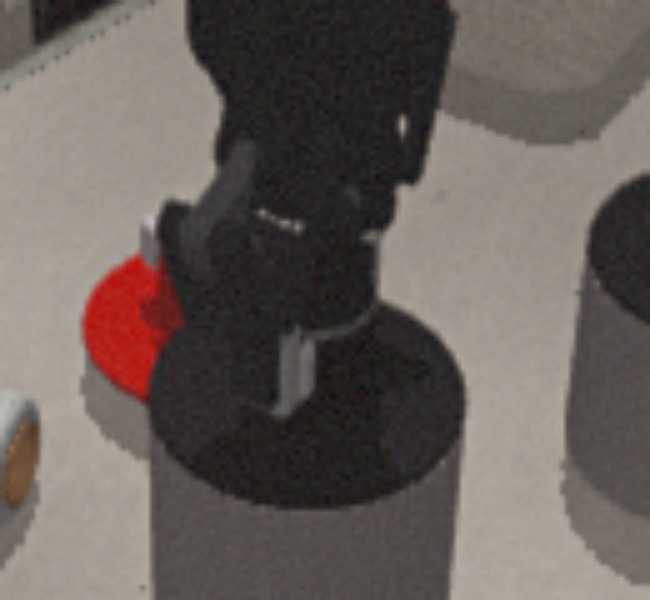

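The pads are on both buttons, which look pressed in evenly: a thin strip of white is visible at (285,215) and (480,215) in the wrist crop. The upward force fits the pads swinging forward. I'll do a gentle lift to test.

>>> {"name": "step_arm", "arguments": {"offset": [[0, 0, -0.3], [0, 0, -0.6], [0, 0, -1], [0, 0, -1]], "angular": [[0, 0, 0], [0, 0, 0], [0, 0, 0], [0, 0, 0]], "claw": [0.2, 0.2, 0.2, 0.2]}}

```text
t: 4.85
position: [0.5826, 0.0033, 0.1734]
orientation: [0.779, -0.627, 0.0, -0.0]
force: [0.4, 0.1, -1.1]
gripper_width: 0.0419
```

```bash
python3 -c "
from mv import *
print(env.observe()['position'],env.observe()['force'])
cv2.imwrite('pics/s4.png',cv2.resize(env.grab_frame('scene')[150:270,290:420,::-1],None,fx=5,fy=5))"
```

```text
[0.58256517 0.00330008 0.1733761 ] [ 0.41425048  0.06367143 -1.09487808]
```

View pics/s4.png

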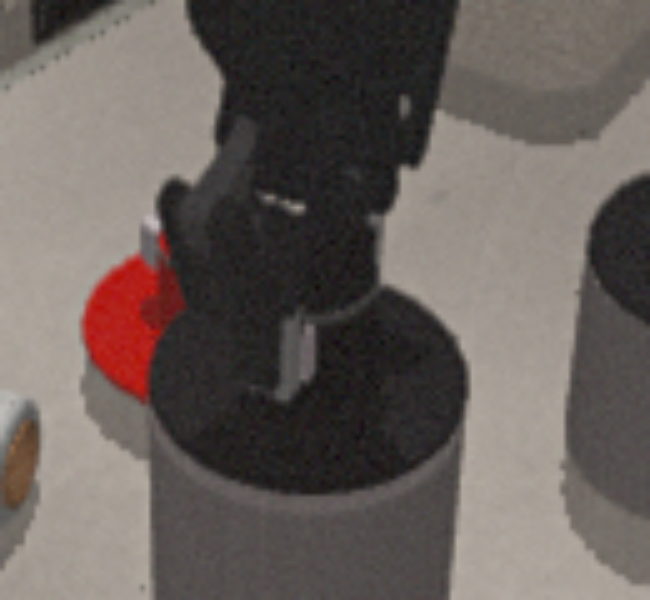

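The lid came up with the gripper: there's a bright gap under its rim at (310,495), and the force is -1.1 N, about the lid's weight. I'll lift it clear.

>>> {"name": "step_arm", "arguments": {"offset": [[0, 0, -1.2], [0, 0, -2.6], [0, 0, -4], [0, 0, -5.5], [0, 0, -6]], "angular": [[0, 0, 0], [0, 0, 0], [0, 0, 0], [0, 0, 0], [0, 0, 0]], "claw": [0.2, 0.2, 0.2, 0.2, 0.2]}}

```text
t: 5.52
position: [0.5831, 0.0033, 0.2351]
orientation: [0.779, -0.627, 0.001, -0.001]
force: [-0.5, -0.8, -1.3]
gripper_width: 0.0417
```

```bash
python3 -c "
from mv import *
go(.5865,.218,.23,1.7845-np.pi)
print(env.observe()['position'],env.observe()['force'])
cv2.imwrite('pics/s5.png',env.grab_frame('scene')[:,:,::-1])"
```

```text
off cm [-20.91  -4.91   0.5 ] turn [-0.0026 -0.001   0.0011] t 5.525
[0.58311016 0.00325081 0.23509284] [-0.49218964 -0.8225884  -1.29460537]
```

View pics/s5.png

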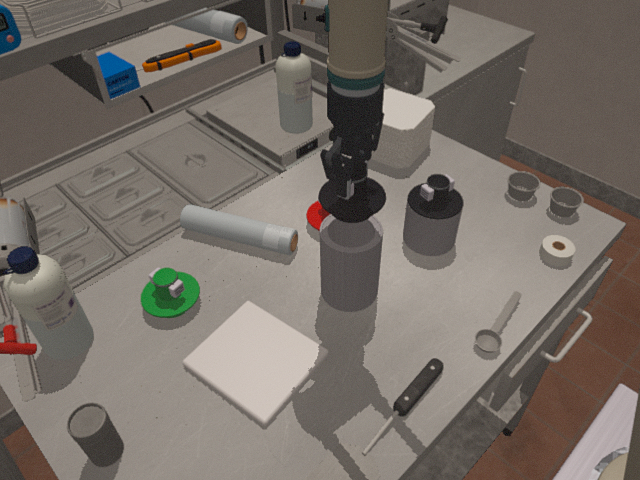

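The lid (352,199) hangs clear above the open canister (350,235). Now I'll carry it to the board.

>>> {"name": "step_arm", "arguments": {"offset": [[-3, -0.7, 0], [-7, -1.6, 0], [-11, -2.6, 0], [-15, -3.5, 0], [-18, -4.2, 0]], "angular": [[0, 0, 0], [0, 0, 0], [0, 0, 0], [0, 0, 0], [0, 0, 0]], "claw": [0.2, 0.2, 0.2, 0.2, 0.2]}}

```text
t: 6.2
position: [0.5846, 0.1898, 0.2327]
orientation: [0.779, -0.627, -0.0, 0.0]
force: [-0.6, 0.4, -0.2]
gripper_width: 0.0413
```

>>> {"name": "step_arm", "arguments": {"offset": [[-1.5, -0.4, 0], [-2.9, -0.7, 0], [-2.9, -0.7, 0], [-2.9, -0.7, 0]], "angular": [[0, 0, 0], [0, 0, 0], [0, 0, 0], [0, 0, 0]], "claw": [0.2, 0.2, 0.2, 0.2]}}

```text
t: 6.7
position: [0.5858, 0.217, 0.2332]
orientation: [0.779, -0.628, 0.0, 0.0]
force: [-0.6, -0.0, -1.8]
gripper_width: 0.042
```

```bash
python3 -c "
from mv import *
go(.5865,.218,.055,1.7845-np.pi)
print(env.observe()['position'],env.observe()['force'])
cv2.imwrite('pics/s6.png',env.grab_frame('scene')[:,:,::-1])"
```

```text
off cm [-0.1  -0.09 17.82] turn [ 0.0003 -0.0009  0.0004] t 6.7
[0.5858089  0.21699102 0.23324752] [-0.60698975 -0.03521488 -1.7693461 ]
```

View pics/s6.png

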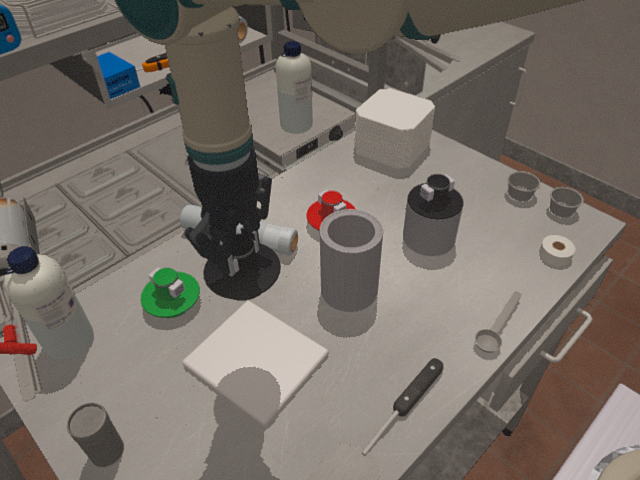

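The lid (242,265) is above the board and the open canister is undisturbed. I'll lower to about 1 cm above contact (expected TCP z about 0.053), then go slowly.

>>> {"name": "step_arm", "arguments": {"offset": [[0, 0, 3], [0, 0, 7], [0, 0, 11], [0, 0, 14.5], [0, 0, 16.3]], "angular": [[0, 0, 0], [0, 0, 0], [0, 0, 0], [0, 0, 0], [0, 0, 0]], "claw": [0.2, 0.2, 0.2, 0.2, 0.2]}}

```text
t: 7.38
position: [0.5846, 0.2166, 0.0682]
orientation: [0.778, -0.628, -0.001, 0.001]
force: [0.6, -0.6, -0.6]
gripper_width: 0.0418
```

>>> {"name": "step_arm", "arguments": {"offset": [[0, 0, 0.2], [0, 0, 0.3], [0, 0, 0.4], [0, 0, 0.5], [0, 0, 0.5]], "angular": [[0, 0, 0], [0, 0, 0], [0, 0, 0], [0, 0, 0], [0, 0, 0]], "claw": [0.2, 0.2, 0.2, 0.2, 0.2]}}

```text
t: 8.0
position: [0.5858, 0.218, 0.0657]
orientation: [0.779, -0.627, 0.0, -0.0]
force: [-0.1, 0.2, -1.7]
gripper_width: 0.0417
```

>>> {"name": "step_arm", "arguments": {"offset": [[0, 0, 0.3], [0, 0, 0.6], [0, 0, 0.9], [0, 0, 1], [0, 0, 1]], "angular": [[0, 0, 0], [0, 0, 0], [0, 0, 0], [0, 0, 0], [0, 0, 0]], "claw": [0.2, 0.2, 0.2, 0.2, 0.2]}}

```text
t: 8.62
position: [0.5857, 0.2179, 0.0551]
orientation: [0.779, -0.627, -0.0, 0.0]
force: [-0.3, 0.2, -0.3]
gripper_width: 0.0416
```

>>> {"name": "step_arm", "arguments": {"offset": [[0, 0, 0.1], [0, 0, 0.2], [0, 0, 0.3], [0, 0, 0.3]], "angular": [[0, 0, 0], [0, 0, 0], [0, 0, 0], [0, 0, 0]], "claw": [0.2, 0.2, 0.2, 0.2]}}

```text
t: 9.12
position: [0.5858, 0.2179, 0.0528]
orientation: [0.779, -0.627, 0.0, -0.0]
force: [-1.8, -0.6, 3.2]
gripper_width: 0.042
```

>>> {"name": "step_arm", "arguments": {"offset": [[0, 0, 0.1], [0, 0, 0.1], [0, 0, 0.1]], "angular": [[0, 0, 0], [0, 0, 0], [0, 0, 0]], "claw": [0.2, 0.2, 0.2]}}

```text
t: 9.5
position: [0.5857, 0.218, 0.0527]
orientation: [0.779, -0.627, 0.0, -0.0]
force: [-2.7, -0.6, 8.3]
gripper_width: 0.0417
```

```bash
python3 -c "
from mv import *
s=env.observe();print(s['position'],s['force'])
cv2.imwrite('pics/s7.png',cv2.resize(env.grab_frame('scene')[240:440,150:350,::-1],None,fx=3,fy=3))"
```

```text
[0.58574709 0.21795096 0.05270022] [-2.74940462 -0.55095778  8.27286115]
```

View pics/s7.png

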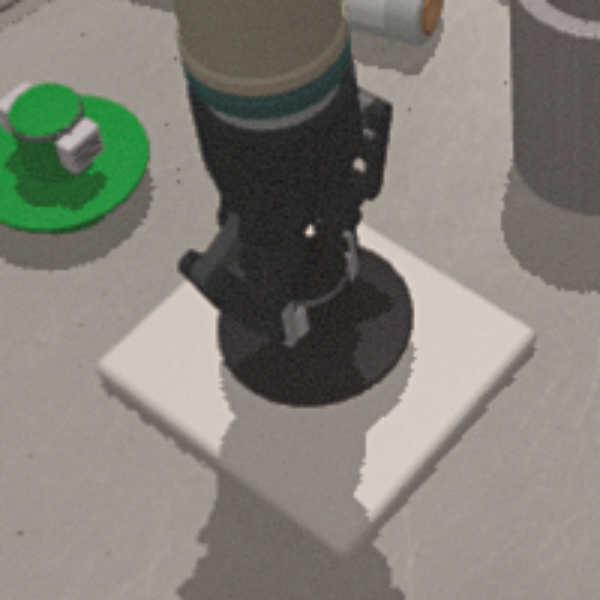

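The lid is down on the middle of the board. The contact force is 8 N at the expected height, and TCP z is 0.0527. Releasing.

>>> {"name": "step_arm", "arguments": {"offset": [[0, 0, 0], [0, 0, 0], [0, 0, 0], [0, 0, 0], [0, 0, 0]], "angular": [[0, 0, 0], [0, 0, 0], [0, 0, 0], [0, 0, 0], [0, 0, 0]], "claw": [0.6, 0.8, 1, 1, 1]}}

```text
t: 10.18
position: [0.5858, 0.2179, 0.0512]
orientation: [0.779, -0.627, 0.0, 0.0]
force: [0.2, -0.2, 0.6]
gripper_width: 0.0851
```

>>> {"name": "step_arm", "arguments": {"offset": [[0, 0, 0], [0, 0, -0.3], [0, 0, -1], [0, 0, -2], [0, 0, -3]], "angular": [[0, 0, 0], [0, 0, 0], [0, 0, 0], [0, 0, 0], [0, 0, 0]], "claw": [1, 1, 1, 1, 1]}}

```text
t: 10.8
position: [0.586, 0.218, 0.0823]
orientation: [0.779, -0.627, 0.0, -0.0]
force: [-0.2, 0.1, 0.6]
gripper_width: 0.0855
```

>>> {"name": "step_arm", "arguments": {"offset": [[0, 0, -3], [0, 0, -7], [0, 0, -12], [0, 0, -16], [0, 0, -16]], "angular": [[0, 0, 0], [0, 0, 0], [0, 0, 0], [0, 0, 0], [0, 0, 0]], "claw": [1, 1, 1, 1, 1]}}

```text
t: 11.42
position: [0.5878, 0.2185, 0.2464]
orientation: [0.779, -0.627, 0.003, -0.004]
force: [0.6, 0.1, -1.2]
gripper_width: 0.0856
```

```bash
python3 -c "
from mv import *
s=env.observe();print(s['position'],s['force'])
cv2.imwrite('pics/s8.png',env.grab_frame('scene')[:,:,::-1])
s=env.observe();cv2.imwrite('pics/w8.png',env.grab_frame('wrist')[:,:,::-1]);np.save('s8.npy',s,allow_pickle=True)"
```

```text
[0.58780155 0.21849769 0.24637228] [ 0.62999166  0.05809802 -1.23349969]
```

View pics/s8.png

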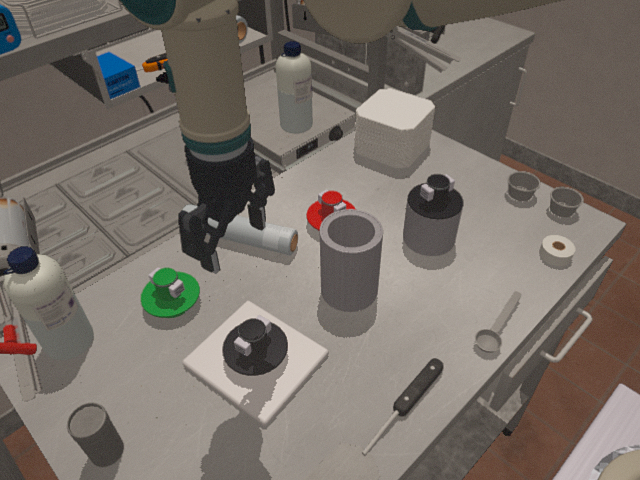

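View pics/w8.png

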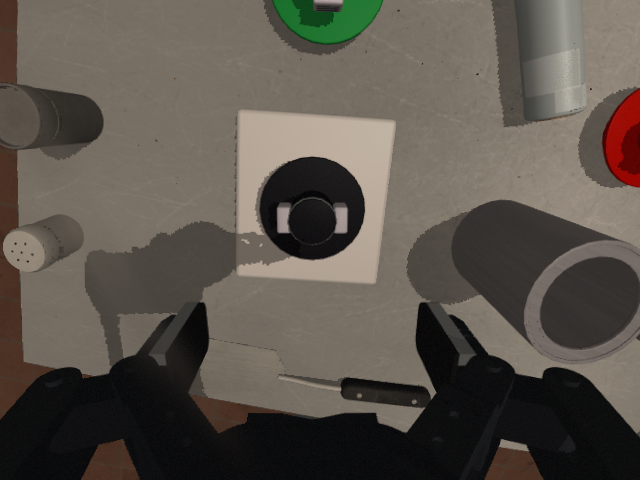

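The lid stands upright at the board's middle (scene (255,345), wrist (312,220)) with its buttons sprung out. The tall canister is open and the short one unchanged at (433,215). I'll let the arm settle, run a numeric check, then hand in.

>>> {"name": "step_arm", "arguments": {"offset": [[0, 0, 0], [0, 0, 0], [0, 0, 0]], "angular": [[0, 0, 0], [0, 0, 0], [0, 0, 0]], "claw": [1, 1, 1]}}

```text
t: 11.9
position: [0.5855, 0.2178, 0.2403]
orientation: [0.779, -0.627, -0.0, 0.001]
force: [-0.1, -1.5, -0.4]
gripper_width: 0.0852
```

```bash
python3 -c "
from mv import *
o=lambda n,p,s=None:(lambda r:(r[0],r[1][0]))(rays(n,[p],s))
s=np.load('s8.npy',allow_pickle=True).item()
print('tower top (expect z .087)',tri(o('scene',(258,328)),o('wrist',(312,221),s)).round(4))
a=cv2.imread('pics/scene0.png')[165:270,395:475].astype(int);b=cv2.imread('pics/s8.png')[165:270,395:475].astype(int)
print('short canister change',abs(a-b).mean())
print(env.observe()['t'],abs(env.observe()['qd']).max());print(env.hand_in())"
```

```text
tower top (expect z .087) [0.5829 0.2129 0.0843]
short canister change 9.760515873015873
11.9 0.007209570551870838
the job is handed in; nothing more can be done
None
```

The tall canister is open. I pinched both buttons at 45 N, lifted the lid clear, and set it down upright near the middle of the white board. I let go only after 8 N of contact at the expected height, then backed the gripper off about 19 cm. I handed the job in at about 11.9 s; it gave no verdict.

**Lid on the board:** the final pictures show it standing on its plug with the buttons sprung back out. Two views put the tower top at (0.583, 0.213, 0.084), against an expected height of 0.087. That is within about 3–5 mm of the expected height and the release point, though the wrist picture for it was taken just before the arm settled.

**Short canister:** it looks closed and unmoved in the pictures. The pixel difference there averaged about 10 grey levels. I put that down to picture noise and lighting but did not look into it, so that check is inconclusive.

**Grip width disagreed:** with the lid gripped, the gripper read 42 mm, not the 46 mm given for pressed buttons. The catch still released cleanly, and the force during the lift was about the lid's weight.

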